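Find the socket that fits the hub nut

ROBOT

A 6-joint arm with a two-finger parallel gripper is mounted at the origin on a cart in front of the work surface, level with it; the furniture and walls round the work are solid. World frame = base frame: x ahead of the robot, y to its left, z up, the work surface at z = 0. Lengths are in m, angles in rad, forces in N, time in s.
With the tool pointing down it reaches from about 0.3 to 0.775 m from the base axis. Payload 14.6 kg.
Tool frame: the origin (TCP) lies midway between the tips of the shut fingers; the grasp point (between the pads) lies 19 mm behind it (ctrl.grip_depth is the distance from the TCP to the grasp point, in m); z points along the fingers, x is the direction in which the jaws open and shut, and the axes are right-handed (so a half turn about z gives the same grasp; the last joint's range is limited). The gripper opens to 94 mm and grips with 3 to 60 N. Pads are 16 mm wide; open, the fingers measure 119 mm over their backs; the gripper's body (75 mm by 177 mm) begins 78 mm behind the grasp point.
Start: joints at [-1.269, 0.3, 1.521, -0, 1.321, -0.067], TCP at [0.198, -0.513, 0.18] pointing down, gripper open.
Joint ranges: [-3.03, 3.03], [-0.79, 2.21], [0.23, 2.52], [-1.04, 4.18], [0, 3.07], [-2.55, 2.55]. Speed limits (rad/s): [2.22, 2.22, 2.57, 3.14, 3.14, 3.14].

INTERFACE

Orientations are given as [roll, pitch, yaw] about the fixed x, y, z axes, in that order (R = Rz(yaw) Ry(pitch) Rx(roll)).
In Python, from station import ctrl gives the robot as it stands.
- The arm moves only by the tool play_rows, never from a script. Its argument "steps" is a list that holds one entry, the list of rows, each a list of 7 numbers: the shift along the tool's x, y, z in cm, then the turn, a rotation vector about the tool's x, y, z in rad, then the opening, from 0 (shut) to 1 (fully open). In form: [[[x, y, z, ax, ay, az, hand], ...]]. A call has 1 to 20 rows; each row is the pose to reach, as a shift and turn from the pose measured when the call began, along the tool's axes at that moment; what a row does not reach only later rows make up. A row lasts 1/12 s, in which the tool goes at most 41.7 mm and 7.16 degrees, less where a joint would pass 70% of its speed; a pose out of reach is approached as far as the arm can. A call with a gripper value outside its range is refused whole. The fingers move at their own pace and stop on an object; "force" is the grip in N (left out, the last holds). Time passes only in rows, so rows that repeat a pose let the fingers close. It gives the time, the measured TCP pose, the force and the opening at its end, in the units of the state.
- ctrl.get_obs(): the state, without advancing time (a new reading comes with each control period).
- ctrl.camera(name): name is "scene" or "top"; returns a dict with "frame" (400x640x3 uint8, blue, green, red), "fovy" (degrees; the focal length in pixels is half the picture's height over the tangent of half this angle, whatever the lens; pixels are square), "cx", "cy" (the principal point, pixels), "world_to_cam" (4x4, takes a point from world to camera coordinates). Camera axes: x right, y up, looking along -z (the intrinsics and any distortion apply to the point x, -y, -z); pixel columns grow to the right and rows downward; lengths in m; the calibration is good to about 2 mm. A picture is of the moment at which its call begins. There is no depth.
- ctrl.hand_in(): hands the job in, once; it reports no verdict.
The state is a dict: "time_s": time; "qpos": joint angles; "joint_vel": joint speeds; "tau": joint torques, N m; "ee_pos": TCP position; "eef_rot": TCP orientation; "force": force on the tool from outside, world axes, zero at the start; "moment": the same for the moment, N m; "grip_width": finger opening in m.
Only numpy, scipy, OpenCV 4.12 (cv2) and the standard library are available. Lean on these libraries where they do the work, as an engineer would, in place of code of your own. Each camera call takes 0.05 s, during which the arm holds its last target. There are 200 camera calls.

TASK

Find out which of the three sockets on the black rail fits the hex nut of the hub that is clamped in the aluminium fixture plate, and put that socket down over the nut, upright and fully home. Finish while still gripping the socket on the nut, without letting go; any socket that you tried and that did not fit must be standing upright over a post of the rail again, and everything else on the table stays where it is.

Things in the scene. Friction and masses are not known exactly. Their poses are not given: they have to be found in the camera images.
- socket_small: Smallest of three loose plain steel sockets: round, outer diameter 26 mm, 56 mm tall, standing mouth down on one of the rail's posts (which one varies). 12-point bore 19.4 mm wide, 26 mm deep from the mouth, goes on a nut at any yaw; top closed but for a square drive recess. Origin at the centre of the mouth end (underside), z up to the drive end. 0.1 to 0.3 kg.
- socket_mid: Middle one of three loose plain steel sockets: round, outer diameter 32 mm, 56 mm tall, standing mouth down on one of the rail's posts (which one varies). 12-point bore 25.2 mm wide, 26 mm deep from the mouth, goes on a nut at any yaw; top closed but for a square drive recess. Origin at the centre of the mouth end (underside), z up to the drive end. 0.1 to 0.3 kg.
- socket_large: Largest of three loose plain steel sockets: round, outer diameter 38 mm, 56 mm tall, standing mouth down on one of the rail's posts (which one varies). 12-point bore 31 mm wide, 26 mm deep from the mouth, goes on a nut at any yaw; top closed but for a square drive recess. Origin at the centre of the mouth end (underside), z up to the drive end. 0.1 to 0.3 kg.
- fixture: Fixed square aluminium plate, 150 x 150 x 10 mm, origin at the centre of its underside on the table. Two low strap clamps (tops 25 mm above the table, along its x) hold a round dark steel hub at its centre: top face 60 mm in diameter, 39 mm above the table. Two similar hubs with the other two nuts stand on the bare table at the back: spares, not worked on.
- seat (a point): Centre of the floor of the round recess, 9 mm deep, in the top of the hub in the fixture; 30 mm above the table, z up along the nut's axis. A fixed hex nut stands here. Its size is not told: 15, 20 or 25 mm across flats, in a recess 28.6, 34.6 or 40.6 mm wide. Just one socket fits it, with 1 mm or more of play: its mouth goes down to this point.
- nut_top (a point): Centre of the nut's top, 16 mm above the recess floor, 46 mm above the table; a stud end 9 mm thick stands 5 mm higher. A socket too small stops with its mouth at this height, 7 mm above the hub's top face; one too large stops with its mouth on the hub's top face, 9 mm above the recess floor.
- rack: Fixed black socket rail, 50 x 210 x 8 mm, long along its own y; origin at the centre of its underside, on the table. Three upright round posts, 10 mm in diameter, 16 mm tall above the rail's top, stand on it 70 mm apart; sockets stand mouth down over them.
- post0 (a point): Foot of the rail's post at the -y end (rail frame), on the rail's top, 8 mm above the table: the mouth centre of a socket that stands there squarely. The post rises 16 mm above it; at the start a socket stands on each.
- post1 (a point): Foot of the rail's post at the middle (rail frame), on the rail's top, 8 mm above the table: the mouth centre of a socket that stands there squarely. The post rises 16 mm above it; at the start a socket stands on each.
- post2 (a point): Foot of the rail's post at the +y end (rail frame), on the rail's top, 8 mm above the table: the mouth centre of a socket that stands there squarely. The post rises 16 mm above it; at the start a socket stands on each.
- hex_key: black L-shaped hex key lying flat, 31 x 92 x 5 mm; a bystander, origin at the centre of its underside
- threadlocker: small red bottle standing upright, 19 x 32 x 93 mm, blue cap; a bystander, origin at the centre of its underside
- screwdriver: screwdriver lying flat, 185 mm long, orange and black grip 28 mm thick; a bystander, origin at the centre of its underside
- bit_case: blue and black bit case lying flat, 46 x 158 x 22 mm; a bystander, origin at the centre of its underside
- parts_tray: empty blue tray, 66 x 110 x 20 mm; a bystander, origin at the centre of its underside
There are look-alikes about, which are no part of the job. What is shaped like the socket_mid but red is not meant. Leave any turquoise look-alike of the socket_large alone.

How it is judged:
At the end, for the whole second after the job is handed in: One socket, gripped (over 3 N) and at rest, has its mouth centre within 4 mm sideways and 3 mm in height of the recess floor's centre, tilt under 0.08 rad; the other two, untouched, stand over rail posts: mouth within 3.5 mm of the rail's top and 13 mm of a post, tilt under 0.08 rad (((z of socket_small in the frame of seat between -0.003 and 0.003 m and horizontal distance between socket_small and seat below 0.004 m and angle between each of socket_small, socket_mid, socket_large's own z axis and vertical below 0.08 rad and contact force between the fingers and socket_small above 3 N and linear speed of each of socket_small, socket_mid, socket_large below 0.02 m/s and z of socket_mid in the frame of rack between 0.0045 and 0.0115 m and contact force between the fingers and socket_mid below 0.1 N and (horizontal distance between socket_mid and post0 below 0.013 m or horizontal distance between socket_mid and post1 below 0.013 m or horizontal distance between socket_mid and post2 below 0.013 m) and z of socket_large in the frame of rack between 0.0045 and 0.0115 m and contact force between the fingers and socket_large below 0.1 N and (horizontal distance between socket_large and post0 below 0.013 m or horizontal distance between socket_large and post1 below 0.013 m or horizontal distance between socket_large and post2 below 0.013 m)) or (z of socket_mid in the frame of seat between -0.003 and 0.003 m and horizontal distance between socket_mid and seat below 0.004 m and angle between each of socket_mid, socket_small, socket_large's own z axis and vertical below 0.08 rad and contact force between the fingers and socket_mid above 3 N and linear speed of each of socket_mid, socket_small, socket_large below 0.02 m/s and z of socket_small in the frame of rack between 0.0045 and 0.0115 m and contact force between the fingers and socket_small below 0.1 N and (horizontal distance between socket_small and post0 below 0.013 m or horizontal distance between socket_small and post1 below 0.013 m or horizontal distance between socket_small and post2 below 0.013 m) and z of socket_large in the frame of rack between 0.0045 and 0.0115 m and contact force between the fingers and socket_large below 0.1 N and (horizontal distance between socket_large and post0 below 0.013 m or horizontal distance between socket_large and post1 below 0.013 m or horizontal distance between socket_large and post2 below 0.013 m)) or (z of socket_large in the frame of seat between -0.003 and 0.003 m and horizontal distance between socket_large and seat below 0.004 m and angle between each of socket_large, socket_small, socket_mid's own z axis and vertical below 0.08 rad and contact force between the fingers and socket_large above 3 N and linear speed of each of socket_large, socket_small, socket_mid below 0.02 m/s and z of socket_small in the frame of rack between 0.0045 and 0.0115 m and contact force between the fingers and socket_small below 0.1 N and (horizontal distance between socket_small and post0 below 0.013 m or horizontal distance between socket_small and post1 below 0.013 m or horizontal distance between socket_small and post2 below 0.013 m) and z of socket_mid in the frame of rack between 0.0045 and 0.0115 m and contact force between the fingers and socket_mid below 0.1 N and (horizontal distance between socket_mid and post0 below 0.013 m or horizontal distance between socket_mid and post1 below 0.013 m or horizontal distance between socket_mid and post2 below 0.013 m)))); the arm keeps its last pose, push and grip.
It fails at once if the hex key is moved by more than 25 mm (distance of hex_key from where it was at the start of the episode above 0.025 m).
It fails at once if the threadlocker is moved by more than 25 mm (distance of threadlocker from where it was at the start of the episode above 0.025 m).
It fails at once if the screwdriver is moved by more than 25 mm (distance of screwdriver from where it was at the start of the episode above 0.025 m).
It fails at once if the bit case is moved by more than 25 mm (distance of bit_case from where it was at the start of the episode above 0.025 m).
It fails at once if the parts tray is moved by more than 25 mm (distance of parts_tray from where it was at the start of the episode above 0.025 m).
It also fails if it takes over 64 s, if anything falls off the work surface, if the arm or the gripper's body presses on something with over 40 N, if the wrist force passes 120 N, or if a joint passes its speed limit or range.

## Working session

There is one attempt and no reset: what is moved stays moved. The work goes in short steps, Python scripts to look and compute and a tool call to move; the robot and the scene stay as the last step left them, time stands still between calls to the robot, and variables do not carry over. Pictures are saved under pics/ and viewed, about 8 in all and at most 12, crops included, and the job is handed in when it is done.

Besides the shell and the picture viewer there is one more tool, called after "Emit:" as name([rows], argument=value, ...), one row to a line, values as JSON. play_rows: Moves the arm, as the interface text tells. Its arguments: {"type":"object","properties":{"steps":{"type":"array"},"force":{"type":"number"}},"required":["steps"]}

```bash
mkdir -p pics; ls; cat > h.py <<'E'
import numpy as np, cv2
from station import ctrl
def cam(n):
    c=ctrl.camera(n); return c
def K(c):
    f=200/np.tan(np.radians(c["fovy"])/2); return f
def proj(c,P):
    P=np.atleast_2d(P); M=np.array(c["world_to_cam"]); q=P@M[:3,:3].T+M[:3,3]
    f=K(c); return np.c_[c["cx"]+f*q[:,0]/-q[:,2], c["cy"]-f*q[:,1]/-q[:,2]]
def back(c,uv,z):
    M=np.array(c["world_to_cam"]); R=M[:3,:3]; o=-R.T@M[:3,3]; f=K(c)
    uv=np.atleast_2d(uv).astype(float)
    d=np.c_[(uv[:,0]-c["cx"])/f,-(uv[:,1]-c["cy"])/f,-np.ones(len(uv))]@R
    return o+d*((z-o[2])/d[:,2])[:,None]
E
python3 - <<'E'
from h import *
for n in("scene","top"):
    c=cam(n); cv2.imwrite(f"pics/{n}0.png",c["frame"]); print(n,{k:v for k,v in c.items() if k!="frame"})
print(ctrl.get_obs(), ctrl.grip_depth)
E
```

```text
pics
scene {'fovy': 53.761784209469766, 'cx': 318.88697458219593, 'cy': 198.05119447746327, 'world_to_cam': array([[ 0.40225409, -0.91541751, -0.01422808, -0.37703519],
       [ 0.52016263,  0.21572653,  0.82637334, -0.28597337],
       [-0.75340725, -0.33981297,  0.56294286, -0.72524473],
       [ 0.        ,  0.        ,  0.        ,  1.        ]])}
top {'fovy': 49.36388158208139, 'cx': 325.6449523666559, 'cy': 204.18230597256184, 'world_to_cam': array([[-0.01171062, -0.99992025, -0.00472785, -0.14970369],
       [ 0.99524074, -0.012113  ,  0.09669098, -0.53193736],
       [-0.09674054, -0.00357304,  0.99530322, -1.15241762],
       [ 0.        ,  0.        ,  0.        ,  1.        ]])}
{'time_s': 0.1, 'qpos': array([-1.26856353e+00,  3.00423990e-01,  1.52150375e+00,  9.17859869e-07,
        1.32069596e+00, -6.66007587e-02]), 'joint_vel': array([ 0.00083659, -0.0006564 , -0.00197901,  0.00097377,  0.00027394,
       -0.00081755]), 'tau': array([ 5.19941077e-04, -5.32648730e+01, -3.53286338e+01,  7.09338533e-02,
        2.34735967e-02, -7.32898320e-05]), 'ee_pos': array([ 0.19821136, -0.5127691 ,  0.17974489]), 'eef_rot': array([-3.14152315e+00,  1.02870540e-03, -1.20196296e+00]), 'force': array([ 0.13377165, -0.50032153, -0.33644098]), 'moment': array([0.00160173, 0.0392565 , 0.0277357 ]), 'grip_width': 0.09430964785141} 0.0188
```

View pics/scene0.png

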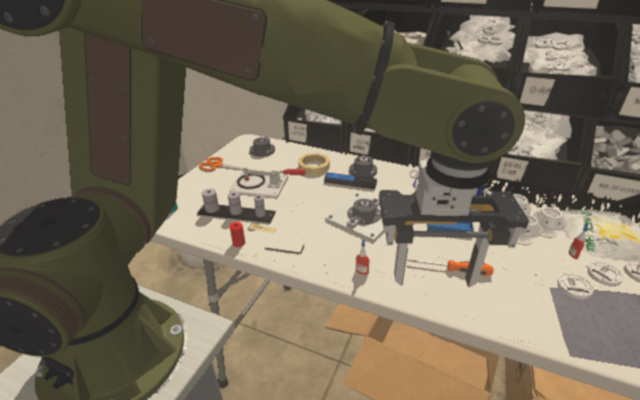

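View pics/top0.png

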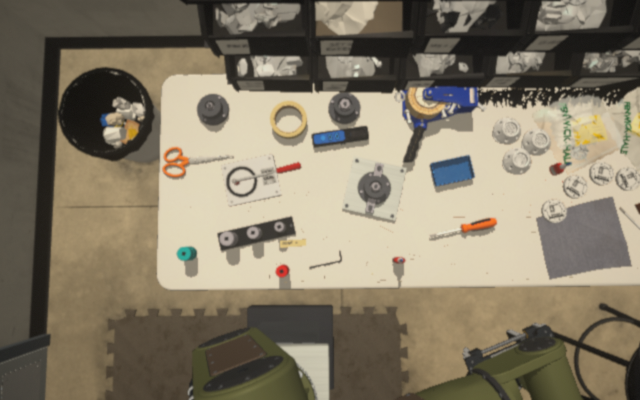

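The scene view shows three grey sockets on the black rail at about (208–262, 200–212), the hub in its plate at (363,212), and the red look-alike at (237,234). In the top view the sockets are near (227,239), (253,232) and (280,227), and the hub is at (374,186). The spare hubs are at (212,108) and (344,106), and the turquoise look-alike is at (187,254). Next I'll enlarge these areas.

```bash
python3 - <<'E'
from h import *
cs=[cam("top") for _ in range(6)]; c=cs[0]
im=np.mean([k["frame"].astype(float) for k in cs],0).astype(np.uint8)
s=cam("scene")["frame"]
def cr(im,x,y,w,h,W,H):
    r=cv2.resize(im[y:y+h,x:x+w],(W,H),interpolation=cv2.INTER_CUBIC); return r
A=cr(im,210,210,100,50,800,400)  # 8x... 
B=cr(im,350,164,50,50,266,200)
C=cr(im,190,86,45,45,180,200); D=cr(im,322,84,45,45,180,200)
E_=cr(s,335,190,55,50,174,200)
cv2.imwrite("pics/comp.png",np.vstack([A,np.hstack([B,C,D,E_])]))
print(back(c,[[227,239],[253,232],[280,227]],.064),back(c,[[374,186]],.046))
E
```

```text
[[ 0.43853749  0.10134411  0.064     ]
 [ 0.45590978  0.03377526  0.064     ]
 [ 0.4680837  -0.03656531  0.064     ]] [[ 0.57528429 -0.28571135  0.046     ]]
```

View pics/comp.png

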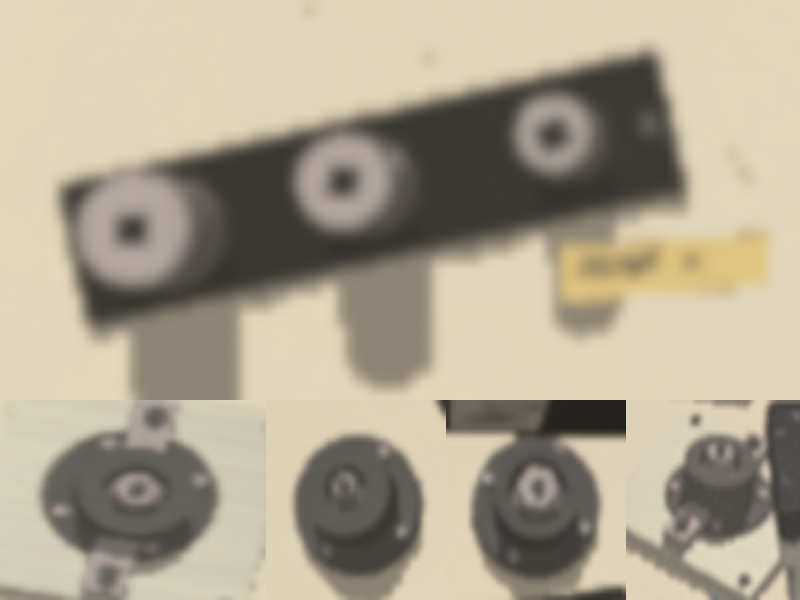

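The top row shows the large socket on the left (+y), the mid one in the middle and the small one on the right. The fixture nut looks intermediate between the two spares, so I'll measure the nut sizes and centres numerically.

```bash
python3 - <<'E'
from h import *
cs=[cam("top") for _ in range(6)]; c=cs[0]
im=np.mean([k["frame"].astype(float) for k in cs],0)
g=im.mean(2)
# sockets: bright on black rail; closing drive hole via contour ellipse
S=8
def up(x0,y0,w,h): return cv2.resize(g[y0:y0+h,x0:x0+w],None,fx=S,fy=S,interpolation=cv2.INTER_CUBIC)
ctr=[]
for (u,v) in [(226,238),(252.4,232.2),(278.7,226.3)]:
    x0,y0=int(u)-11,int(v)-11; a=up(x0,y0,23,23)
    m=(a>125).astype(np.uint8)
    n,l,st,ce=cv2.connectedComponentsWithStats(m)
    i=min((k for k in range(1,n) if st[k,4]>800),key=lambda k:np.hypot(*(ce[k]-S*11.5)))
    k=max(cv2.findContours((l==i).astype(np.uint8),0,1)[0],key=cv2.contourArea)
    (cx,cy),r=cv2.minEnclosingCircle(k); A=cv2.contourArea(k); e=cv2.fitEllipse(k)
    px=np.array([e[0][0],e[0][1]]); px=(px+.5)/S-.5+[x0,y0]
    P=back(c,px,.064)[0]; ctr.append(P); print(px,"d_px",np.array(e[1])/S,"mm",np.array(e[1])/S/K(c)*1.0*1000*1.13,P)
ctr=np.array(ctr); print(np.diff(ctr,axis=0),np.linalg.norm(np.diff(ctr,axis=0),axis=1))
H=[]
for (u,v) in [(374.5,186.5),(210,106.5),(345,104.5)]:
    x0,y0=int(u)-13,int(v)-13; H.append(up(x0,y0,27,27)); print(np.round(g[int(v)-9:int(v)+10,int(u)-9:int(u)+10]).astype(int)) 
big=np.hstack([cv2.resize(np.clip(h*1.3,0,255),(266,266)) for h in H])
sc=[cam("scene") for _ in range(4)]; s=np.mean([k["frame"].astype(float) for k in sc],0).mean(2)
q=[proj(sc[0],back(c,[[a,b]],.046))[0] for a,b in [(374.5,186.5),(210,106.5),(345,104.5)]]; print(q)
b2=[]
for p in q:
    x0,y0=np.round(p).astype(int)-15; b2.append(cv2.resize(np.clip(s[y0:y0+31,x0:x0+31]*1.3,0,255),(266,266),interpolation=cv2.INTER_CUBIC))
cv2.imwrite("pics/nuts.png",np.vstack([big,np.hstack(b2)]))
E
```

```text
[223.623559   235.69422913] d_px [20.35156631 26.46333694] mm [52.84390799 68.71344057] [0.44721832 0.11022625 0.064     ]
[252.55410385 232.12872124] d_px [11.16110611 11.83224773] mm [28.98039665 30.72305104] [0.45558893 0.0349354  0.064     ]
[278.71742821 226.16749382] d_px [8.96497345 9.07196331] mm [23.27802316 23.55582794] [ 0.47029233 -0.03322491  0.064     ]
[[ 0.00837061 -0.07529085  0.        ]
 [ 0.01470339 -0.06816031  0.        ]] [0.07575473 0.06972817]
[[ 95  94  94  94  95  97  96  95  95  96  96  97  98 100 106 109  97  94
   95]
 [ 95  94  95  95  96  96  95  95  95  94  94  95  96  96  97  97  95  95
   95]
 [ 95  95  96  96  96  96  95  95  93  92  90  91  92  94  95  96  96  96
   96]
 [ 95  95  96  97  97  96  94  90  86  83  82  82  84  88  92  95  96  96
   96]
 [ 95  96  96  97  96  93  87  83  81  83  84  83  81  80  85  92  95  96
   96]
 [ 96  96  96  96  95  87  80  86 103 116 117 115 109  89  79  84  91  95
   96]
 [ 95  97  97  95  90  82  85 109 136 148 144 141 137 111  85  77  85  93
   95]
 [ 94  97  97  94  86  83 102 135 153 149 133 128 137 130 10
[... 3523 characters left out ...]
  85  85  92  97 102 108 106  95  88  89  91  90  90  90
   87]
 [ 85  88  89  88  80  77  79  81  84  84  83  81  79  80  87  91  91  87
   82]
 [ 78  86  89  88  82  77  76  80  82  79  75  76  78  83  88  90  89  81
   75]
 [ 67  78  86  88  87  84  80  81  80  79  80  82  86  89  90  88  82  70
   71]
 [ 58  67  78  85  88  88  88  88  87  88  88  89  90  89  86  80  70  62
   71]
 [ 56  57  66  75  81  85  87  88  89  89  89  88  86  82  74  66  60  60
   68]]
[array([363.10635717, 202.37882682]), array([261.02116772, 139.4263506 ]), array([363.16351283, 158.80928776])][ WARN:0@15.715] global loadsave.cpp:1063 imwrite_ Unsupported depth image for selected encoder is fallbacked to CV_8U.
```

View pics/nuts.png

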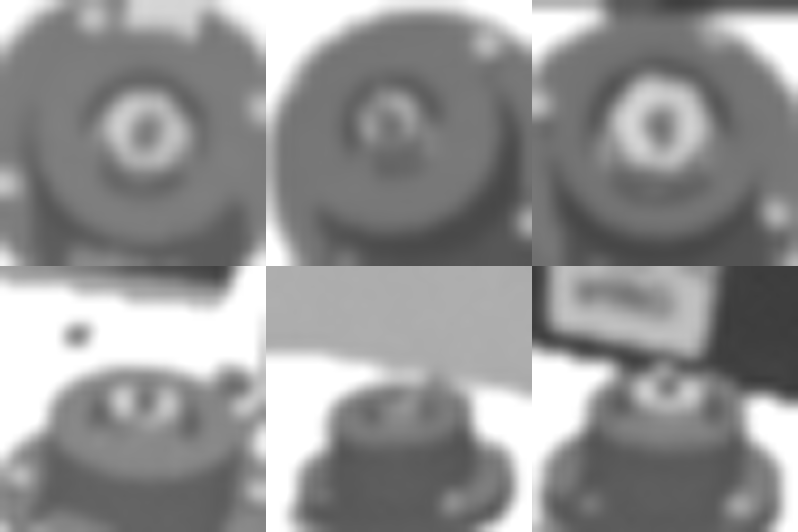

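The three nuts are clearly different sizes: about 6 px, 8 px and 10 px. The fixture nut is the middle one, so socket_mid fits, and it stands on the middle post. Next I'll refine the centres and work out the first move.

```bash
cat >> h.py <<'E'
from scipy.spatial.transform import Rotation as Ro
def move(p,yaw):
    o=ctrl.get_obs(); R=Ro.from_euler('xyz',o["eef_rot"]); T=Ro.from_euler('xyz',[np.pi,0,yaw])
    print("t",o["time_s"],"shift cm",np.round(R.inv().apply(np.array(p)-o["ee_pos"])*100,2),"rot",np.round((R.inv()*T).as_rotvec(),3))
E
python3 - <<'E'
from h import *
cs=[cam("top") for _ in range(6)]; c=cs[0]
g=np.mean([k["frame"].astype(float) for k in cs],0).mean(2)
sc=[cam("scene") for _ in range(6)]; s=np.mean([k["frame"].astype(float) for k in sc],0).mean(2)
# nut by normalized correlation-ish: weighted centroid
w=np.clip(g[181:193,368:384]-105,0,None); v,u=np.mgrid[181:193,368:384]
pn=np.array([(w*u).sum(),(w*v).sum()])/w.sum(); N=back(c,pn,.046)[0]; print("nut",pn,N)
# hub top circle: dark ring test: maximise radial gradient of rim 30mm & recess 17.3mm over xy
gb=g.astype(np.float32); th=np.linspace(0,2*np.pi,120,endpoint=False)
def ring(cx,cy,r,z):
    p=proj(c,np.c_[cx+r*np.cos(th),cy+r*np.sin(th),np.full(120,z)]).astype(np.float32)
    return cv2.remap(gb,p[:,:1],p[:,1:],cv2.INTER_CUBIC).ravel()
for nm,z,ri,ro in[("recess rim",.039,.0155,.0195),("nut",.046,.0085,.013)]:
    best=max(((abs(ring(N[0]+a,N[1]+b,ro,z).mean()-ring(N[0]+a,N[1]+b,ri,z).mean()),a,b) for a in np.arange(-.006,.0061,.0005) for b in np.arange(-.006,.0061,.0005)))
    print(nm,best)
M=np.array([.4556,.0349,.064])
best=max(((ring(M[0]+a,M[1]+b,.0135,.064).mean()-ring(M[0]+a,M[1]+b,.0185,.064).mean(),a,b) for a in np.arange(-.006,.0061,.0005) for b in np.arange(-.006,.0061,.0005))); print("mid",best)
print("scene pred nut",proj(sc[0],N),"mid top",proj(sc[0],M))
big=lambda p:cv2.resize(s[int(p[1])-18:int(p[1])+19,int(p[0])-18:int(p[0])+19].astype(np.uint8),(370,370),interpolation=cv2.INTER_CUBIC)
ims=[]
for P,r in((N,.0115),(M,.016)):
    p=proj(sc[0],P)[0]; b=cv2.cvtColor(big(p),cv2.COLOR_GRAY2BGR)
    q=proj(sc[0],np.c_[P[0]+r*np.cos(th),P[1]+r*np.sin(th),np.full(120,P[2])])-[int(p[0])-18,int(p[1])-18]
    cv2.polylines(b,[((q+.5)*10).astype(int)],True,(0,0,255),1); ims.append(b)
cv2.imwrite("pics/chk.png",np.hstack(ims))
move([.4556,.0349,.12],.213)
E
```

```text
nut [375.11707355 185.68962535] [ 0.57608281 -0.2887093   0.046     ]
recess rim (np.float32(12.467468), np.float64(-0.006), np.float64(0.0005000000000000056))
nut (np.float32(48.503143), np.float64(-0.0004999999999999952), np.float64(-0.0004999999999999952))
mid (np.float32(66.24648), np.float64(-0.0009999999999999957), np.float64(0.0005000000000000056))
scene pred nut [[363.98395103 202.08548002]] mid top [[233.267246   193.73313533]]
t 1.55 shift cm [-41.83 -43.75   6.02] rot [ 0.     0.    -1.415]
```

View pics/chk.png

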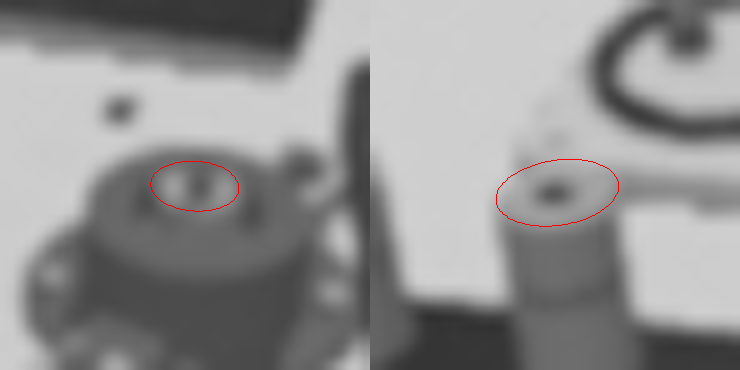

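The predicted circles match the nut and the socket top in the second camera to within about 1 mm. Moving above socket_mid.

Emit:
play_rows([
  [[-20,-21,1.5,0,0,-0.7,1],[-20,-21,1.5,0,0,-0.7,1],[-20,-21,1.5,0,0,-0.7,1],[-20,-21,1.5,0,0,-0.7,1],[-20,-21,1.5,0,0,-0.7,1],[-20,-21,1.5,0,0,-0.7,1],[-41.8,-43.7,6,0,0,-1.415,1],[-41.8,-43.7,6,0,0,-1.415,1],[-41.8,-43.7,6,0,0,-1.415,1],[-41.8,-43.7,6,0,0,-1.415,1],[-41.8,-43.7,6,0,0,-1.415,1],[-41.8,-43.7,6,0,0,-1.415,1],[-41.8,-43.7,6,0,0,-1.415,1],[-41.8,-43.7,6,0,0,-1.415,1],[-41.8,-43.7,6,0,0,-1.415,1],[-41.8,-43.7,6,0,0,-1.415,1],[-41.8,-43.7,6,0,0,-1.415,1],[-41.8,-43.7,6,0,0,-1.415,1]],
], force=20)

```text
time_s: 3.05
ee_pos: [0.455, 0.034, 0.1203]
eef_rot: [3.142, 0.0, 0.213]
force: [0.7, -0.3, 0.2]
grip_width: 0.0938
```

```bash
python3 - <<'E'
from h import *
o=ctrl.get_obs(); print(o["ee_pos"],o["eef_rot"],o["force"],o["grip_width"]); move([.455,.0352,.031],.213)
E
```

```text
[0.45496336 0.03399404 0.12026112] [3.14150506e+00 2.36056290e-04 2.13136023e-01] [ 0.65215859 -0.30738594  0.16778705] 0.09382537497282409
t 3.05 shift cm [ 0.03 -0.12  8.93] rot [0. 0. 0.]
```

Emit:
play_rows([
  [[0,-0.1,4,0,0,0,1],[0,-0.1,7,0,0,0,1],[0,-0.1,8.9,0,0,0,1],[0,-0.1,8.9,0,0,0,1],[0,-0.1,8.9,0,0,0,0.2],[0,-0.1,8.9,0,0,0,0.2],[0,-0.1,8.9,0,0,0,0.2],[0,-0.1,8.9,0,0,0,0.2],[0,-0.1,8.9,0,0,0,0.2],[0,-0.1,8.9,0,0,0,0.2],[0,-0.1,8.9,0,0,0,0.2],[0,-0.1,8.9,0,0,0,0.2],[0,-0.1,8.9,0,0,0,0.2],[0,-0.1,8.9,0,0,0,0.2]],
], force=30)

```text
time_s: 4.22
ee_pos: [0.4547, 0.035, 0.0313]
eef_rot: [3.142, 0.0, 0.213]
force: [-0.8, 0.0, 0.4]
grip_width: 0.0313
```

Emit:
play_rows([
  [[0,0,-3,0,0,0,0.2],[0,0,-6,0,0,0,0.2],[0,0,-10,0,0,0,0.2],[1,6,-10,0,0,0,0.2],[2,11,-10,0,0,0,0.2],[2.7,16,-10,0,0,0,0.2],[3.4,21,-10,0,0,0,0.2],[4.1,26,-10,0,0,0,0.2],[4.6,31,-9,0,0,0,0.2],[5,34.2,-7,0,0,0,0.2],[5,34.2,-6,0,0,0,0.2],[5,34.2,-6,0,0,0,0.2],[5,34.2,-6,0,0,0,0.2],[5,34.2,-6,0,0,0,0.2]],
])

```text
time_s: 5.38
ee_pos: [0.5754, -0.2889, 0.09]
eef_rot: [-3.14, 0.002, 0.212]
force: [0.3, 0.4, -1.0]
grip_width: 0.0305
```

```bash
python3 - <<'E'
from h import *
o=ctrl.get_obs(); print(o["ee_pos"],o["eef_rot"],o["force"],o["moment"],o["grip_width"])
th=np.linspace(0,2*np.pi,120,endpoint=False); ims=[]
for n,x,y in(("scene",330,160),("top",345,155)):
    cs=[cam(n) for _ in range(4)]; c=cs[0]; f=np.mean([k["frame"].astype(float) for k in cs],0).astype(np.uint8)
    b=cv2.resize(f[y:y+60,x:x+60],(400,400),interpolation=cv2.INTER_CUBIC); k=400/60
    p=o["ee_pos"]
    for r,z,xy in((.016,p[2]-.0233,p[:2]),(.016,p[2]+.0327,p[:2]),(.0173,.039,(.5756,-.289)),(.0115,.046,(.5756,-.289))):
        q=proj(c,np.c_[xy[0]+r*np.cos(th),xy[1]+r*np.sin(th),np.full(120,z)])-[x,y]
        cv2.polylines(b,[((q+.5)*k).astype(int)],True,(0,0,255) if z!=.046 else (0,200,0),1)
    ims.append(b)
cv2.imwrite("pics/over.png",np.hstack(ims)); move([.5756,-.289,.075],.213)
E
```

```text
[ 0.57535045 -0.28891283  0.08998657] [-3.14006516e+00  1.97173319e-03  2.11976195e-01] [ 0.29509973  0.3555037  -0.96674995] [ 0.01833953 -0.11098947  0.01562503] 0.030457133203235696
t 5.7833 shift cm [-0.07  0.07  1.69] rot [ 0.001 -0.     0.001]
```

View pics/over.png

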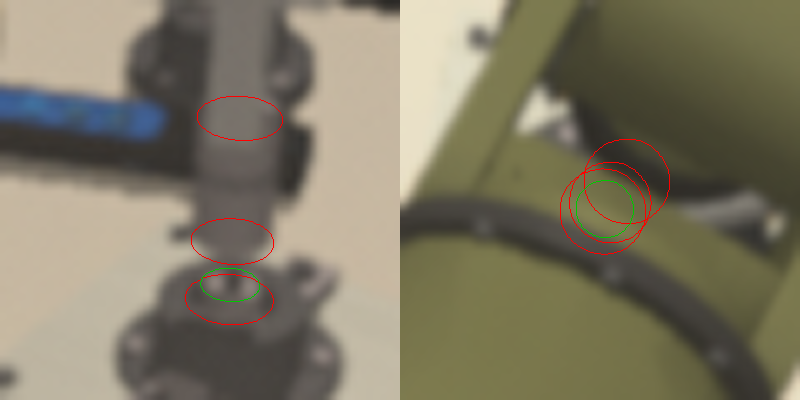

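The scene view shows the held socket's lower rim at about (232,245) in the crop, matching its predicted circle and centred over the nut at (231,285). The arm hides the nut from the top camera. I'll lower it by feel.

Emit:
play_rows([
  [[0,0,1.0,0,0,0,0.2],[0,0,1.7,0,0,0,0.2],[0,0,1.9,0,0,0,0.2],[0,0,2.1,0,0,0,0.2],[0,0,2.3,0,0,0,0.2],[0,0,2.4,0,0,0,0.2],[0,0,2.4,0,0,0,0.2]],
])

```text
time_s: 6.37
ee_pos: [0.5761, -0.2883, 0.0677]
eef_rot: [3.141, -0.0, 0.214]
force: [-0.1, 0.5, -1.9]
grip_width: 0.0307
```

Emit:
play_rows([
  [[0,0,0.2,0,0,0,0.2],[0,0,0.4,0,0,0,0.2],[0,0,0.6,0,0,0,0.2],[0,0,0.6,0,0,0,0.2],[0,0,0.6,0,0,0,0.2]],
])

```text
time_s: 6.78
ee_pos: [0.576, -0.2882, 0.0615]
eef_rot: [3.141, 0.0, 0.214]
force: [0.3, -0.3, -1.9]
grip_width: 0.0307
```

The mouth is at about 0.038 m with no contact force, so it is over the nut and entering the recess. Continuing down.

Emit:
play_rows([
  [[0,0,0.2,0,0,0,0.2],[0,0,0.4,0,0,0,0.2],[0,0,0.6,0,0,0,0.2],[0,0,0.75,0,0,0,0.2],[0,0,0.8,0,0,0,0.2],[0,0,0.8,0,0,0,0.2],[0,0,0.8,0,0,0,0.2]],
])

```text
time_s: 7.37
ee_pos: [0.5759, -0.2883, 0.0534]
eef_rot: [3.141, 0.0, 0.214]
force: [-1.3, -0.6, -1.1]
grip_width: 0.0306
```

```bash
python3 - <<'E'
from h import *
o=ctrl.get_obs(); print(o["time_s"],o["ee_pos"],o["eef_rot"],o["force"],o["moment"],o["grip_width"],abs(o["joint_vel"]).max())
E
```

```text
7.3667 [ 0.57593769 -0.28827715  0.05344774] [3.14129745e+00 3.35840819e-04 2.13769660e-01] [-1.27682065 -0.64252947 -1.05227106] [-0.21677507  0.11377723 -0.00431968] 0.030614155154582663 0.0013814171986977512
```

The mouth should now be at about 0.030 m. I'll press 2 mm further to feel the floor.

Emit:
play_rows([
  [[0,0,0.1,0,0,0,0.2],[0,0,0.2,0,0,0,0.2],[0,0,0.2,0,0,0,0.2],[0,0,0.2,0,0,0,0.2]],
])

```text
time_s: 7.7
ee_pos: [0.5762, -0.289, 0.0531]
eef_rot: [3.139, -0.001, 0.214]
force: [-5.3, -1.2, 11.0]
grip_width: 0.0306
```

```bash
python3 - <<'E'
from h import *
o=ctrl.get_obs(); print(o["time_s"],o["ee_pos"],o["eef_rot"],o["force"],o["moment"],o["grip_width"],abs(o["joint_vel"]).max())
th=np.linspace(0,2*np.pi,120,endpoint=False); ims=[]
for n,x,y in(("scene",330,155),("scene",195,165)):
    cs=[cam(n) for _ in range(4)]; c=cs[0]; f=np.mean([k["frame"].astype(float) for k in cs],0).astype(np.uint8)
    b=cv2.resize(f[y:y+70,x:x+70],(400,400),interpolation=cv2.INTER_CUBIC); k=400/70
    p=o["ee_pos"]
    for r,z,xy in((.016,.086,p[:2]),(.030,.039,p[:2])):
        q=proj(c,np.c_[xy[0]+r*np.cos(th),xy[1]+r*np.sin(th),np.full(120,z)])-[x,y]
        if x==330: cv2.polylines(b,[((q+.5)*k).astype(int)],True,(0,0,255),1)
    ims.append(b)
cv2.imwrite("pics/end.png",np.hstack(ims))
E
```

```text
7.7 [ 0.57624939 -0.28899048  0.05313945] [ 3.13945570e+00 -7.19144481e-04  2.13625194e-01] [-5.30674658 -1.18613568 10.99058853] [-0.29995332  1.07210572  0.01828592] 0.030606262983974446 0.0022252436473776936
```

View pics/end.png

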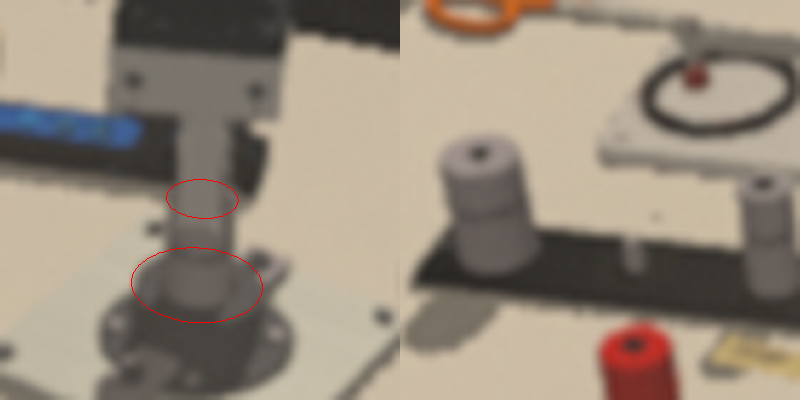

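The socket stopped firmly at TCP z = 0.0531 m, where 0.0533 m was expected for home, with about 12 N of push. The picture shows it upright and sunk into the hub's recess at about (203,285). The large and small sockets are upright on their posts, and the middle post is empty. Handing in.

```bash
python3 -c "
from station import ctrl
print(ctrl.hand_in()); o=ctrl.get_obs(); print(o['time_s'],o['ee_pos'],o['force'],o['grip_width'])"
```

```text
the job is handed in; nothing more can be done
None
the job is handed in; nothing more can be done
```

The fixture nut is the middle size (20 mm across flats), so I put socket_mid over it on the first try. The job is handed in with the socket still gripped; no verdict was reported.

- **Which socket:** in the top camera, the fixture nut was clearly larger than one spare nut and smaller than the other. I took socket_mid from the middle post and did not touch the other two sockets.
- **Fully home:** it slid past the nut's top and the hub's face without resistance. It then stopped on the recess floor at TCP z 0.0531 m, against 0.0533 m expected, with about 12 N of push. Tilt was about 0.002 rad, and the position was within 1 mm of the nut centre I measured.
- **Grip:** the grip was set to 30 N. The fingers read 30.6 mm on the 32 mm socket; I put the small difference down to pad compliance but did not check it.
- **Other sockets:** the last picture shows the large and small sockets upright on their posts.
- **Checks that disagreed or were missing:**
  - The attempt to find the recess rim in the image gave no usable result.
  - My automatic fit of the large socket also failed, but I didn't need it.
  - The arm hid the nut from the top camera during the final approach, so that part relied on the other camera and on feel.
  - I did not check the bystander objects separately; no contact was felt on the way.

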